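# Hang the work lamp on the bench rail behind the vice

## Task

Hang the cordless work lamp by its hook on the flat rail at the back of the bench, with its light panel facing the robot: keeper strips leave the rail open only in the middle, so hook it on there. Slide it along under the strip until it is in line with the vice's screw, then press the button on top of the lamp to switch it on. Leave the lamp hanging there, hook fully down on the rail, and do not knock the other loose things on the bench about.

Things in the scene. Friction and masses are not known exactly. Their poses are not given: they have to be found in the camera images.
- lamp_center (a point): Centre (half-way up) of the loose cordless work lamp, 0.3-0.5 kg: an upright box, grey housing on a black battery foot, 56 wide (y) x 36 deep (x) x 170 high (z), standing on the bench. Lamp's own axes: -x is the light panel's side, +x the back with the hook. Grip across the 56 mm width; above the hook (118 to 166 mm above the underside) the sides are plain and flat.
- lamp_hook (a point): Mid-underside of the top piece of the 40 wide steel hook on the lamp's back: 24 mm behind the lamp's axis, 25 mm above lamp_center (110 above the underside); axes as the lamp's. Hung, it lies level with the bar's top edge, within 3 mm of its middle plane; left alone the lamp then leans about 0.1 rad, its foot back under the bar.
- lamp_lip (a point): Lowest end of the hook, 46 mm below lamp_hook. The hook's leg hangs down behind the lamp's back, parallel to it, leaving a 12 mm gap for the 8 mm bar; its last 12 mm flare outwards to a mouth of about 19 mm. The lip's outer edge is 41 mm behind the lamp's axis.
- lamp_button_top (a point): Middle of the top face of the round rubber push button (20 across, 8 proud) on the centre of the lamp's top, 178 mm above its underside.
- lamp_button (a joint): Travel of the lamp's button: 0 out, 0.004 m fully in; a spring pushes it out again (about 1.5 N to start, 4.2 N fully in).
- rail: Rail fixed to the bench: steel flat bar on edge, 8 thick (x), 750 long (y), from 190 to 230 above the bench, on a post behind each end. Origin on the bench under the bar's middle; y along the bar, x away from the robot. Keeper strips lie above it (250 to 255 high, x = -2 to 32) from y = 65 to 375 and -65 to -375: hook on from above only between them; a hung lamp's hook passes under them.
- vice_jaws (a point): Middle of the jaws of the grey 75 mm bench vice, at their top (104 above the bench). It is fixed square to the rail, in front of it, at the left or the right (the anvil is at the other side). x along its screw, pointing from its handle to the rail. It reaches 130 in front of this point, 65 behind, 55 to either side.
- anvil: Small steel anvil fixed to the bench, 165 long, 75 wide, 102 high, horn towards the robot; origin under its base.
- spray_can: Bystander: loose plain metal spray can with a domed shoulder and a cap, 65 across, 180 high; origin at its foot.
- oil_tin: Bystander: loose round tin with a conical top and spout, 68 across, 145 high; origin at its foot.
- file: Bystander: loose flat file with wooden handle, 270 long, 26 high, lying behind the rail; x along it; origin under its middle.
- dresser: Bystander: loose wheel dresser (steel handle with three small toothed-wheel discs), 180 long, 26 high, lying in front of the rail's middle; x along it; origin under its middle.
- try_square: Bystander: loose steel try square lying behind the rail.
Mind the look-alikes: they are no part of the job. Leave any green look-alike of the part that bears lamp_center alone. What is shaped like the part that bears vice_jaws but turquoise is not meant.

How it is judged:
By the outcome, as a careful person would: the job done as asked, in the order asked, and still so for the second after the job is handed in, with the robot touching nothing.
It also fails if it takes over 69 s, if anything falls off the work surface, if the arm or the gripper's body presses on something with over 40 N, if the wrist force passes 120 N, or if a joint passes its speed limit or range.

## Robot

A 6-joint arm with a two-finger parallel gripper is mounted at the origin on the work surface. World frame = base frame: x ahead of the robot, y to its left, z up, the work surface at z = 0. Lengths are in mm, angles in degrees, forces in N, time in s.
With the tool pointing down it reaches from about 350 to 850 mm from the base axis. Payload 8.1 kg.
Tool frame: the origin (TCP) lies between the finger pads; the fingertips stand 22 mm ahead of it and the grasp point (between the pads) lies 3 mm ahead of it (r.nose_length is the z of the fingertips in the tool frame, in mm); z points along the fingers, x is the direction in which the jaws open and shut, and the axes are right-handed (so a half turn about z gives the same grasp; the last joint's range is limited). The gripper opens to 85 mm and grips with 20 to 120 N. Pads are 22 mm wide; open, the fingers measure 114 mm over their backs; the gripper's body (76 mm by 85 mm) begins 54 mm behind the grasp point. The pads swing forward as they close: fully open they stand 13 mm farther back than shut.
Start: joints at [-69.408, 7.471, 85.268, -0, 87.261, -4.893], TCP at [258.186, -541.613, 220.992] pointing down, gripper open.
Joint ranges: [-169.43, 169.43], [-51.17, 129.36], [1.28, 143.12], [-76.62, 256.62], [0, 156.53], [-152.29, 152.29]. Speed limits (degrees/s): [136.94, 136.94, 159.86, 180, 180, 180].

## Interface

Orientations are given as [roll, pitch, yaw] about the fixed x, y, z axes, in that order (R = Rz(yaw) Ry(pitch) Rx(roll)).
In Python, from bench import r gives the robot as it stands.
- The arm moves only by the shell command python3 -m jog 'ROWS' [FORCE]. ROWS is JSON, a list of rows, each a list of 5 numbers: the shift along the tool's x, y, z in m, then the turn about the tool's z in degrees, then the opening in per cent of the stroke, from 0 (shut) to 100 (fully open). A call has 1 to 8 rows; each row is the pose to reach, as a shift and turn from the pose measured when the call began, along the tool's axes at that moment; what a row does not reach only later rows make up. A row lasts 1/10 s, in which the tool goes at most 50 mm and 8.59 degrees, less where a joint would pass 70% of its speed; a pose out of reach is approached as far as the arm can. A call with a gripper value outside its range is refused whole. The fingers move at their own pace and stop on an object; FORCE is the grip in N (left out, the last holds). Time passes only in rows, so rows that repeat a pose let the fingers close. It gives the time, the measured TCP pose, the force and the opening at its end, in the units of the state.
- r.sense(): the state, without advancing time (a new reading comes with each control period).
- r.snapshot(name): name is "side" or "top" or "wrist"; returns a dict with "image" (480x640x3 uint8, red, green, blue), "K" (3x3 intrinsics, pixels), "T" (4x4, takes a point from camera to world coordinates); the wrist camera has in their place "tool_from_camera" (4x4, takes a point from camera to tool coordinates, whose origin is the TCP and whose axes are the tool frame's). Camera axes: x right, y down, z forward; pixel columns grow to the right and rows downward; lengths in mm; the calibration is good to about 2 mm. A picture is of the moment at which its call begins: read the wrist's pose just before it. There is no depth.
- r.hand_in(): hands the job in, once; it reports no verdict.
Trained networks look in a picture, given as the dict that the camera call returned (one of the last four; its "shot" number tells which), for a name from the list of things; names that differ only in an ending like _2 or _b are one class to them, and where a whole thing is asked for, a point or a joint stands for the part that bears it (a point fixed in the world has none). Each returns a list of dicts, best first, with "conf" (0 to 1); they miss things now and then, are a little off and sometimes report something else, mostly with a low value. They report only what shows in the picture. A call takes as long as a camera call. They do not tell look-alikes from the thing itself.
- r.search_frame(picture, label): "bbox" ([left, top, right, bottom] in pixels, round what is visible of it).
- r.pinpoint(picture, label): "uv" ([column, row] in pixels: a listed point, or the origin of a listed thing).
The state is a dict: "time": time; "joint_pos": joint angles; "qd": joint speeds; "joint_efforts": joint torques, N m; "tool_pos": TCP position; "tcp_rot": TCP orientation; "ft_force": force on the tool from outside, world axes, zero at the start; "wrist_torque": the same for the moment, N m; "finger_gap": finger opening in mm.
Only numpy, scipy, OpenCV 4.12 (cv2) and the standard library are available. Lean on these libraries where they do the work, as an engineer would, in place of code of your own. Each camera call takes 0.05 s, during which the arm holds its last target. There are 200 camera calls.

## Working session

There is one attempt and no reset: what is moved stays moved. The work goes in short steps, Python scripts to look and compute and a shell command to move; the robot and the scene stay as the last step left them, time stands still between calls to the robot, and variables do not carry over. Pictures are saved under pics/ and viewed, about 8 in all and at most 12, crops included, and the job is handed in when it is done.

```bash
ls; mkdir -p pics
python3 - <<'E'
from bench import r
import cv2
s=r.sense();print(s['time'],s['tool_pos'],s['tcp_rot'],s['finger_gap'])
for n in ['top','side']:
    p=r.snapshot(n);cv2.imwrite(f'pics/{n}0.png',p['image'][:,:,::-1])
    print(n,p['K'].tolist(),p['T'].round(3).tolist())
    for l in ['lamp_center','lamp_hook','lamp_button_top','rail','vice_jaws','anvil','spray_can','oil_tin','dresser','file']:
        print(l,[(round(d['conf'],2),[round(x) for x in d['uv']]) for d in r.pinpoint(p,l)][:3])
    for l in ['lamp_center','vice_jaws']:
        print(l,[(round(d['conf'],2),[round(x) for x in d['bbox']]) for d in r.search_frame(p,l)][:3])
E
```

```text
pics
0.0 [ 257.98961749 -541.05657047  219.92629987] [-1.79990902e+02  1.07446403e-01 -6.45142310e+01] 85.29813659426149
top [[523.1397806696351, 0.0, 313.7548650025669], [0.0, 523.1397806696351, 234.67322753623174], [0.0, 0.0, 1.0]] [[-0.001, -0.998, 0.06, 480.195], [-1.0, 0.001, -0.013, 48.841], [0.013, -0.06, -0.998, 1527.465], [0.0, 0.0, 0.0, 1.0]]
lamp_center [(0.91, [281, 305]), (0.9, [331, 315]), (0.89, [317, 271])]
lamp_hook [(0.83, [317, 265]), (0.74, [287, 307])]
lamp_button_top [(0.56, [277, 307]), (0.5, [322, 270]), (0.4, [333, 317])]
rail []
vice_jaws [(0.96, [230, 272]), (0.82, [138, 319])]
anvil [(0.81, [392, 287])]
spray_can [(0.78, [188, 265])]
oil_tin [(0.88, [461, 265]), (0.48, [312, 261]), (0.26, [188, 266])]
dresser [(0.72, [316, 247])]
file [(0.96, [252, 179])]
lamp_center [(0.97, [308, 258, 329, 282]), (0.7, [270, 292, 295, 320]), (0.62, [312, 300, 344, 333])]
vice_jaws [(0.85, [115, 292, 171, 365]), (0.59, [211, 251, 252, 324])]
side [[617.00613865035, 0.0, 320.7160122999654], [0.0, 617.00613865035, 244.9585894085781], [0.0, 0.0, 1.0]] [[-0.666, -0.361, 0.654, -347.779], [-0.746, 0.336, -0.575, 876.012], [-0.012, -0.87, -0.493, 807.449], [0.0, 0.0, 0.0, 1.0]]
lamp_center [(0.98, [371, 266]), (0.68, [366, 300]), (0.57, [423, 279])]
lamp_hook [(0.96, [359, 253]), (0.65, [409, 276]), (0.65, [377, 286])]
lamp_button_top [(0.58, [427, 245]), (0.37, [369, 228])]
rail []
vice_jaws [(0.8, [215, 386]), (0.77, [285, 298])]
anvil [(0.8, [439, 272])]
spray_can [(0.77, [231, 368]), (0.49, [371, 265])]
oil_tin [(0.69, [371, 263]), (0.49, [229, 282])]
dresser [(0.8, [345, 286])]
file [(0.72, [230, 284]), (0.49, [441, 272])]
lamp_center [(0.85, [406, 240, 437, 321]), (0.72, [352, 227, 382, 268]), (0.65, [348, 258, 387, 342])]
vice_jaws [(0.84, [185, 368, 283, 479]), (0.77, [261, 288, 351, 365])]
```

Run:
```python
import cv2,numpy as np
a=cv2.imread('pics/top0.png')[140:380,90:490];cv2.imwrite('pics/topc.png',cv2.resize(a,None,fx=2,fy=2,interpolation=2))
b=cv2.imread('pics/side0.png')[180:480,140:500];cv2.imwrite('pics/sidec.png',cv2.resize(b,None,fx=2,fy=2,interpolation=2))
```

```text
(no output)
```

View pics/topc.png

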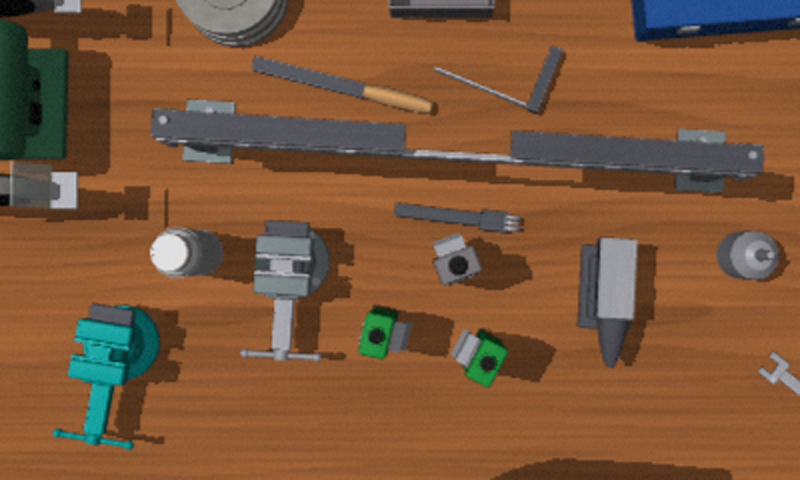

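View pics/sidec.png

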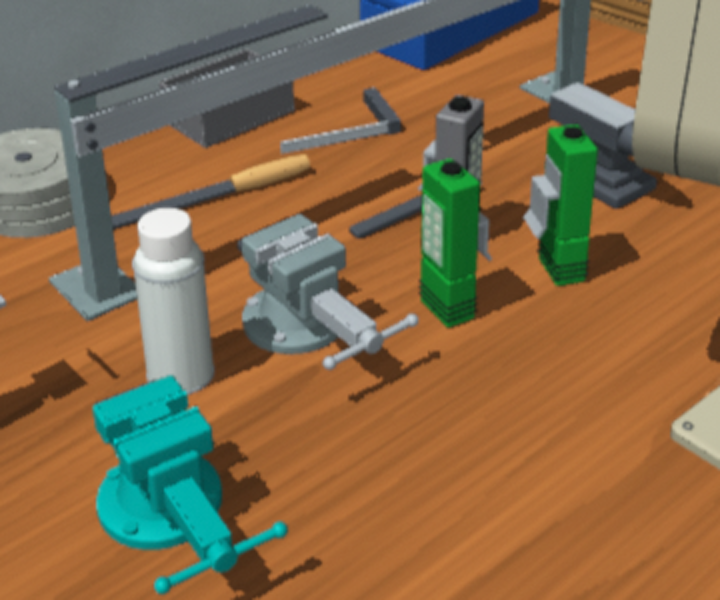

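The grey lamp is at top-view pixel (319,271) and side-view (371,266). The two green look-alikes are at (278,308) and (333,321) in the top view. The grey vice is at (232,272), with the turquoise one at (140,312). I want the grey lamp and the grey vice, and both crops confirm the colours. The lamp's hook already faces roughly towards the rail.

```bash
cat > h.py <<'E'
import numpy as np, cv2
from bench import r
from scipy.optimize import least_squares
from scipy.spatial.transform import Rotation as Ro
def toolT(s):
    T=np.eye(4);T[:3,:3]=Ro.from_euler('xyz',s['tcp_rot'],degrees=True).as_matrix();T[:3,3]=s['tool_pos'];return T
def wrist(name=None):
    s=r.sense();p=r.snapshot('wrist');p['T']=toolT(s)@p['tool_from_camera']
    if name: cv2.imwrite(name,p['image'][:,:,::-1])
    return p
def ray(p,uv):
    d=p['T'][:3,:3]@np.linalg.solve(p['K'],[uv[0],uv[1],1]);return p['T'][:3,3],d
def atz(p,uv,z):
    o,d=ray(p,uv);return o+d*(z-o[2])/d[2]
def proj(p,X):
    c=np.linalg.inv(p['T'])@np.append(X,1);q=p['K']@c[:3];return q[:2]/q[2]
def tri(obs):
    A=np.zeros((3,3));b=np.zeros(3)
    for p,uv in obs:
        o,d=ray(p,uv);d=d/np.linalg.norm(d);M=np.eye(3)-np.outer(d,d);A+=M;b+=M@o
    return np.linalg.solve(A,b)
def plan(xyz,yaw):
    "shift in tool axes (m) and turn from the pose now"
    s=r.sense();T=toolT(s);d=T[:3,:3].T@(np.array(xyz)-s['tool_pos'])/1000
    t=-((yaw-s['tcp_rot'][2]+180)%360-180)
    print('now',s['tool_pos'].round(1) if hasattr(s['tool_pos'],'round') else s['tool_pos'],'yaw',round(s['tcp_rot'][2],2),'shift',d.round(4),'turn',round(t,2))
def fitrail(p,obs,x0):
    "obs: [(uv,[x,y,z] in rail frame)]"
    f=lambda v:np.concatenate([proj(p,[v[0]+np.cos(v[2])*X[0]-np.sin(v[2])*X[1],v[1]+np.sin(v[2])*X[0]+np.cos(v[2])*X[1],X[2]])-uv for uv,X in obs])
    o=least_squares(f,x0,loss='soft_l1');return o.x,o.fun
E
python3 - <<'E'
from h import *
T=r.snapshot('top');S=r.snapshot('side')
print('lamp c',tri([(T,(317,271)),(S,(371,266))]),atz(T,(319,271),178),atz(T,(315,261.5),110))
print('hook',tri([(T,(317,265)),(S,(359,253))]))
print('vice',atz(T,(230,272),104),atz(T,(232,272),104),tri([(T,(230,272)),(S,(285,298))]))
c=lambda u,v:(90+u/2,140+v/2)
obs=[(c(153,136),(-2,375,255)),(c(405,150),(-2,65,255)),(c(511,158),(-2,-65,255)),(c(763,172),(-2,-375,255)),(c(405,124),(32,65,255)),(c(511,131),(32,-65,255))]
x,f=fitrail(T,obs,[600,0,0]);print('rail',x[:2],np.degrees(x[2]),f.round(1))
yaw=x[2];v=atz(T,(231,272),104)-[x[0],x[1],0]
print('vice in rail', v[0]*np.cos(yaw)+v[1]*np.sin(yaw), -v[0]*np.sin(yaw)+v[1]*np.cos(yaw))
for n,uv in dict(g1=(278,308),g2=(333,321)).items(): print(n,atz(T,uv,178))
E
```

```text
lamp c [464.2742245   18.82768919  85.87946034] [468.04219651  18.25485935 178.        ] [493.0946889   27.49339496 110.        ]
hook [486.15803021  24.67094498 112.39543477]
vice [465.00617075 257.73329122 104.        ] [464.99857329 252.32554561 104.        ] [465.40276968 257.26250546 109.85801243]
rail [601.81253268  20.08794477] -3.4086577863007137 [-1.4  0.1 -0.3  0.6 -0.1 -0.2  0.2  0.3  0.6 -0.2  0.6 -0.5]
vice in rail -150.53709285051787 226.3915422097185
g1 [373.67068465 123.43608365 178.        ]
g2 [340.28882047 -17.35527282 178.        ]
```

Run:
```python
from h import *
plan([450,0,360],-71)
```

```text
now [ 258.2 -541.6  221. ] yaw -64.52 shift [-0.4064 -0.4062 -0.139 ] turn 6.48
```

```bash
python3 -m jog '[[0,0,-0.05,0,100],[-0.02,-0.02,-0.1,0,100],[-0.06,-0.06,-0.14,3,100],[-0.1,-0.1,-0.14,6.5,100],[-0.135,-0.135,-0.14,6.5,100],[-0.17,-0.17,-0.14,6.5,100],[-0.205,-0.205,-0.14,6.5,100],[-0.24,-0.24,-0.14,6.5,100]]'
python3 - <<'E'
from h import *
plan([450,0,360],-71)
E
```

```text
time: 2.2
tool_pos: [363.0, -244.8, 361.2]
tcp_rot: [-180.0, -0.0, -71.0]
ft_force: [0.5, -0.3, 0.6]
finger_gap: 85.2
now [ 363.  -244.8  361.2] yaw -71.05 shift [-0.2032 -0.1618  0.0012] turn -0.05
```

```bash
python3 -m jog '[[-0.03,-0.024,0,0,100],[-0.068,-0.054,0,0,100],[-0.105,-0.084,0,0,100],[-0.14,-0.112,0,0,100],[-0.175,-0.14,0,0,100],[-0.203,-0.162,0,0,100],[-0.203,-0.162,0,0,100],[-0.203,-0.162,0,0,100]]'
python3 - <<'E'
from h import *
p=wrist('pics/w1.png')
for l in ['lamp_button_top','lamp_hook','lamp_center']:
    for d in r.pinpoint(p,l)[:3]: print(l,round(d['conf'],2),np.round(d['uv']),atz(p,d['uv'],{'lamp_button_top':178,'lamp_hook':110,'lamp_center':85}[l]).round(1))
E
```

```text
time: 3.0
tool_pos: [450.2, 0.5, 361.1]
tcp_rot: [-180.0, -0.1, -70.9]
ft_force: [-0.6, -0.1, 0.1]
finger_gap: 85.5
lamp_button_top 0.69 [299. 325.] [343.4 -15.9 178. ]
lamp_button_top 0.63 [307. 184.] [467.9  17.9 178. ]
lamp_button_top 0.56 [148. 245.] [374.4 128.2 178. ]
lamp_hook 0.9 [199. 231.] [374.4 103.5 110. ]
lamp_hook 0.65 [285. 282.] [349.5   4.6 110. ]
lamp_hook 0.57 [306. 146.] [488.5  27.6 110. ]
lamp_center 0.61 [305. 284.] [343.4 -18.3  85. ]
lamp_center 0.59 [184. 215.] [377.1 127.   85. ]
```

View pics/w1.png

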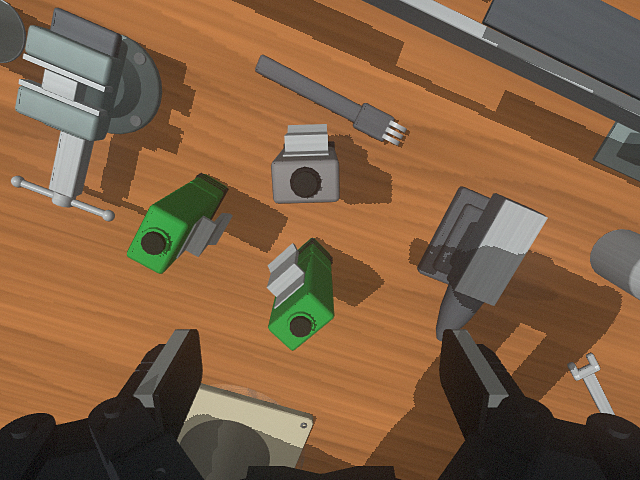

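The grey lamp's button is at (306,183), with its hook side up in the image towards the rail. The green look-alikes are at (154,243) and (300,326). I'll reach for the grey one, having confirmed its colour here.

Run:
```python
from h import *
p=wrist()
a=atz(p,(274,203),170);b=atz(p,(339,202),170);d=a-b;print(a,b,np.hypot(*d[:2]),np.degrees(np.arctan2(-d[0],d[1])))
a=atz(p,(287,126),112);b=atz(p,(327,124.5),112);d=a-b;print(np.hypot(*d[:2]),np.degrees(np.arctan2(-d[0],d[1])))
m=(atz(p,(306,183),178));print(m);plan([m[0],m[1],148],-71.5)
```

```text
[441.90823564  37.10178725 170.        ] [460.2547971  -14.07689217 170.        ] 54.36776199473824 19.721769544071893
36.88202293550276 20.900006186904466
[467.97466957  17.23632632 178.        ]
now [450.1  -1.3 361.3] yaw -71.16 shift [-0.012  -0.0227  0.2133] turn 0.34
```

```bash
python3 -m jog '[[-0.012,-0.022,0.03,-1,100],[-0.012,-0.022,0.07,-1,100],[-0.012,-0.022,0.11,-1,100],[-0.012,-0.022,0.15,-1,100],[-0.012,-0.022,0.19,-1,100],[-0.012,-0.022,0.21,-1,100],[-0.012,-0.022,0.213,-1,100],[-0.012,-0.022,0.213,-1,100]]'
python3 - <<'E'
from h import *
p=wrist('pics/w2.png');plan([468,17.7,148],-70)
for d in r.pinpoint(p,'lamp_button_top')[:3]: print(round(d['conf'],2),np.round(d['uv']),atz(p,d['uv'],178))
E
```

```text
time: 4.05
tool_pos: [467.1, 16.4, 148.5]
tcp_rot: [-180.0, -0.1, -70.2]
ft_force: [-0.3, 0.3, -0.1]
finger_gap: 85.4
now [468.   16.5 149.7] yaw -70.21 shift [-0.0012 -0.0004  0.0017] turn -0.21
0.72 [312. 358.] [467.23353123  19.75017801 178.        ]
```

View pics/w2.png

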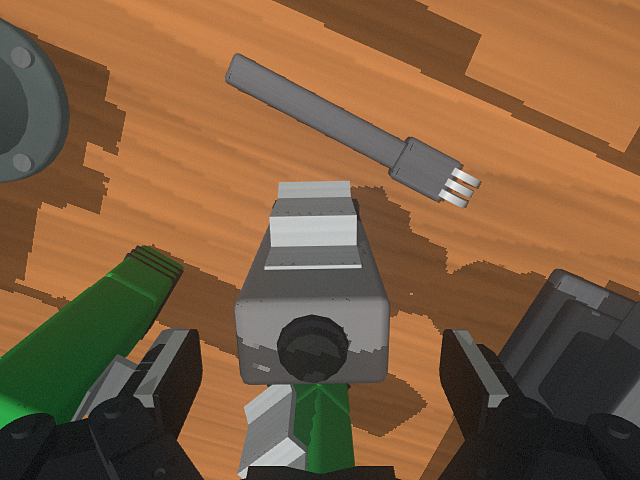

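The jaws straddle the grey lamp, squared to it. Its button is at about (312,348) and the fingers are clear of the green lamps. I'll close now.

```bash
python3 -m jog '[[-0.001,0,0.001,0,90],[-0.001,0,0.001,0,75],[-0.001,0,0.001,0,60],[-0.001,0,0.001,0,50],[-0.001,0,0.001,0,50],[-0.001,0,0.001,0,50],[-0.001,0,0.001,0,50]]' 80
```

```text
time: 4.85
tool_pos: [469.4, 17.9, 151.2]
tcp_rot: [-179.6, -0.2, -70.2]
ft_force: [-1.5, 1.1, 8.1]
finger_gap: 53.2
```

```bash
python3 -m jog '[[0,0,-0.02,0,50],[0,0,-0.06,0,50],[0,0,-0.1,0,50],[0,0,-0.14,0,50],[0,0,-0.18,6,50],[0,0,-0.19,14,50],[0,0,-0.19,22,50],[0,0,-0.19,23.3,50]]'
python3 - <<'E'
from h import *
plan([517,25,341],-93.4)
E
```

```text
time: 5.65
tool_pos: [468.0, 18.0, 341.3]
tcp_rot: [-179.6, -0.0, -93.6]
ft_force: [-0.5, -0.3, -4.5]
finger_gap: 52.9
now [468.   18.  341.3] yaw -93.64 shift [-0.0101 -0.0485  0.0007] turn -0.24
```

```bash
python3 -m jog '[[-0.005,-0.02,0,0,50],[-0.01,-0.045,0,0,50],[-0.01,-0.049,0,0,50],[-0.01,-0.049,0,0,50],[-0.01,-0.049,0,0,50]]'
python3 - <<'E'
from h import *
p=wrist('pics/w3.png');plan([517,25,341],-93.4)
S=r.snapshot('side');cv2.imwrite('pics/s3.png',cv2.resize(S['image'][100:340,220:520,::-1],None,fx=2.5,fy=2.5,interpolation=2))
for q in (p,S):
  for l in ['lamp_button_top','lamp_hook','lamp_lip']:
    for d in r.pinpoint(q,l)[:2]: print(l,round(d['conf'],2),np.round(d['uv'],1))
for d in r.pinpoint(p,'vice_jaws')[:2]: print('vice',round(d['conf'],2),np.round(d['uv'],1),atz(p,d['uv'],104))
E
```

```text
time: 6.15
tool_pos: [516.8, 24.9, 340.9]
tcp_rot: [-179.7, -0.0, -93.6]
ft_force: [-0.4, -0.0, -3.7]
finger_gap: 53.0
now [516.8  24.9 341.3] yaw -93.58 shift [-0.0001 -0.0001  0.0003] turn -0.18
lamp_button_top 0.7 [321.3 357.3]
lamp_button_top 0.69 [377.6 404.9]
lamp_lip 0.67 [317.8 238.3]
lamp_lip 0.6 [317.4 190.3]
lamp_button_top 0.63 [351.9 139.3]
lamp_button_top 0.42 [367.  258.8]
lamp_hook 0.98 [346.9 167.4]
lamp_hook 0.87 [409.8 274.6]
lamp_lip 0.85 [403.7 293.5]
lamp_lip 0.74 [378.8 305.5]
vice 0.82 [ 90.2 261.6] [467.02167388 257.26604129 104.        ]
```

View pics/w3.png

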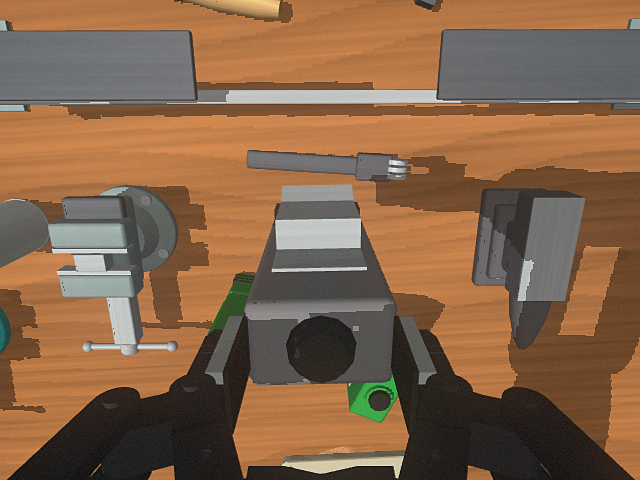

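View pics/s3.png

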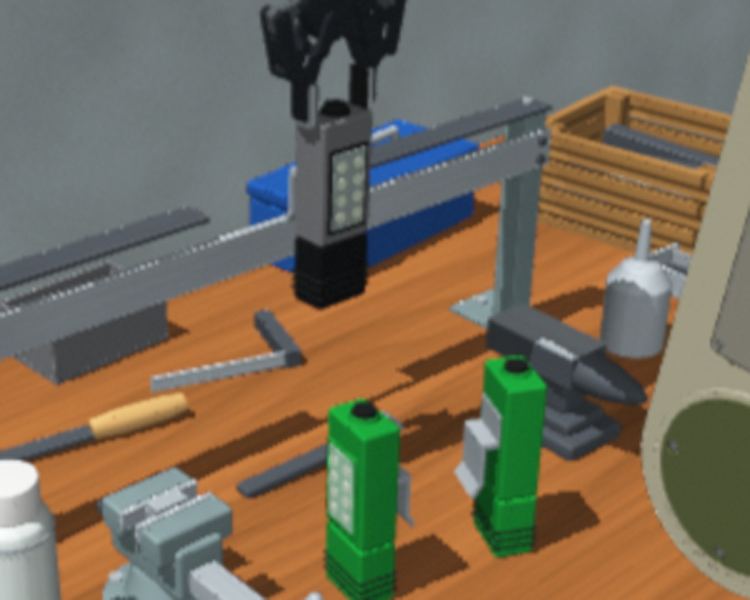

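The wrist view shows the rail gap between the strip ends at (197,101) and (439,101). The bar's top face runs over rows 91–103, and the held lamp has its hook towards the rail. The side view shows the lamp upright with its panel towards the robot. Next I'll fit the rail and lamp in the wrist view.

Run:
```python
from h import *
im=cv2.imread('pics/w3.png');p=wrist()
g=cv2.cvtColor(im,6).astype(float)
for u in (60,150,210,260,320,380,430,480,580):
    d=np.diff(g[20:125,u-2:u+3].mean(1)); i=np.argsort(-abs(d))[:5]; print(u,sorted([(int(k)+20.5,int(d[k])) for k in i]))
for v in (50,80): 
    d=np.diff(g[v-2:v+3].mean(0)); i=np.argsort(-abs(d))[:6]; print('row',v,sorted([(int(k)+.5,int(d[k])) for k in i]))
for u in (280,300,340,360):
    d=np.diff(g[180:400,u-2:u+3].mean(1)); i=np.argsort(-abs(d))[:9]; print('lamp',u,sorted([(int(k)+180.5,int(d[k])) for k in i]))
obs=[((196,101),(-2,65,255)),((439,101),(-2,-65,255)),((192,30.5),(32,65,255)),((442,29.5),(32,-65,255)),((220,103.5),(-4,55,230)),((420,103.5),(-4,-55,230))]
x,f=fitrail(p,obs[:4],[600,20,0]);print('rail',x[:2],np.degrees(x[2]),f.round(1))
for uv in ((210,103.5),(430,103.5),(320,91)):print('bar front/back',atz(p,uv,230))
print('button',atz(p,(321.5,350),368),'top front',atz(p,(320,383),360),'s',toolT(r.sense())[:3,3])
```

```text
60 [(99.5, -31), (100.5, 57), (102.5, 48), (103.5, -60), (105.5, 75)]
150 [(29.5, -38), (98.5, -37), (100.5, 45), (103.5, -25), (115.5, 66)]
210 [(89.5, 33), (101.5, 107), (102.5, -38), (103.5, -110), (115.5, 55)]
260 [(81.5, -63), (89.5, 105), (102.5, -37), (103.5, -94), (115.5, 71)]
320 [(81.5, -66), (89.5, 116), (102.5, -41), (103.5, -79), (115.5, 72)]
380 [(89.5, 80), (102.5, -55), (104.5, 25), (105.5, -66), (115.5, 54)]
430 [(89.5, 88), (102.5, -86), (103.5, 40), (106.5, -72), (115.5, 75)]
480 [(28.5, -50), (99.5, 67), (103.5, 55), (106.5, -72), (115.5, 72)]
580 [(28.5, -59), (99.5, 55), (101.5, -45), (102.5, -27), (114.5, 73)]
row 50 [(189.5, -33), (190.5, -30), (192.5, 31), (193.5, 58), (439.5, -77), (441.5, 38)]
row 80 [(192.5, -38), (193.5, -29), (195.5, 55), (196.5, 32), (436.5, -28), (437.5, -59)]
lamp 280 [(202.5, -26), (219.5, 117), (248.5, -57), (249.5, -57), (267.5, 37), (268.5, 86), (271.5, -162), (318.5, -75), (384.5, 76)]
lamp 300 [(200.5, -46), (218.5, 59), (219.5, 59), (248.5, -119), (267.5, 94), (270.5, -69), (271.5, -79), (322.5, -43), (381.5, 52)]
lamp 340 [(200.5, -48), (217.5, 35), (218.5, 92), (247.5, -91), (266.5, 65), (267.5, 58), (270.5, -117), (311.5, -66), (383.5, 38)]
lamp 360 [(180.5, 51), (206.5, -18), (217.5, 29), (218.5, 42), (247.5, -64), (266.5, 123), (269.5, -78), (270.5, -71), (310.5, -64)]
rail [605.01856945  21.43378784] -3.5291659936608264 [ 1.2 -0.4 -1.5 -0.9 -1.   0.3  1.2  0.7]
bar front/back [605.6605034   85.94065509 230.        ]
bar front/back [597.27432043 -45.46348163 230.        ]
bar front/back [608.47397284  19.79255008 230.        ]
button [519.35392991  24.88510537 368.        ] top front [499.892088    26.66356035 360.        ] s [517.4694131   24.88836829 341.82712237]
```

```bash
python3 -m jog '[[0,-0.02,0,0,50],[0,-0.04,0,0,50],[0,-0.055,0,0,50],[0,-0.0625,0,0,50],[0,-0.0625,0,0,50],[0,-0.0625,0,0,50]]'
python3 - <<'E'
from h import *
p=wrist('pics/w4.png')
cv2.imwrite('pics/w4c.png',cv2.resize(p['image'][100:400,200:460,::-1],None,fx=2.3,fy=2,interpolation=2))
print('expected hook rear edge',[proj(p,toolT(r.sense())[:3,3]+np.array([1+d,-(d*.0614),z-341])).round(1) for d,z in((33,303),(18,303),(33,266),(41,254))])
E
```

```text
time: 7.25
tool_pos: [579.4, 21.0, 342.1]
tcp_rot: [-179.6, -0.0, -93.6]
ft_force: [0.2, -0.3, -3.4]
finger_gap: 52.7
expected hook rear edge [array([321.1, 215.5]), array([321.2, 245.8]), array([321. , 198.9]), array([320.9, 180.7])]
```

View pics/w4c.png

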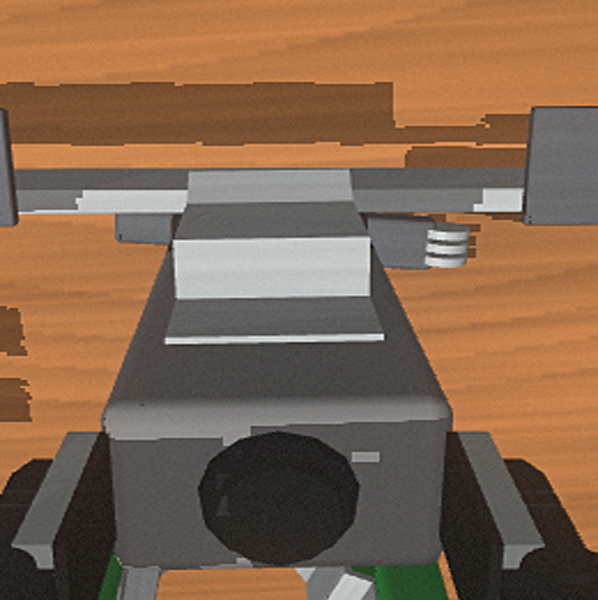

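Run:
```python
from h import *
p=wrist();im=cv2.imread('pics/w4.png');g=cv2.cvtColor(im,6).astype(float)
for u in (240,260,275,320,365,400,420):
    d=np.diff(g[170:280,u-2:u+3].mean(1)); i=np.argsort(-abs(d))[:6]; print(u,sorted([(int(k)+171,int(d[k])) for k in i]))
print('cam',p['T'][:3,3],'tcp',r.sense()['tool_pos'])
for n,row,z in(('bar b',195,230),('bar f',206.5,230),('lip',185,254),('flare',201.5,266),('rear top',219,303),('front top',249,303)): print(n,atz(p,(320,row),z).round(1))
```

```text
240 [(173, 75), (184, -50), (195, 108), (196, 12), (206, -31), (207, -26)]
260 [(172, 73), (184, -55), (195, 112), (206, -69), (207, -37), (222, 46)]
275 [(172, 71), (195, 114), (206, -79), (220, 66), (269, 94), (272, -155)]
320 [(172, 72), (185, 76), (219, 96), (249, -87), (268, 112), (271, -122)]
365 [(172, 71), (184, -46), (206, -35), (207, -29), (267, 100), (270, -93)]
400 [(171, 74), (173, -74), (216, 70), (220, -54), (223, 56), (227, -56)]
420 [(172, 74), (174, -78), (194, 71), (195, 37), (206, -134), (210, 59)]
cam [662.01575822  16.27455059 496.3087234 ] tcp [579.35665472  21.03249348 342.51772429]
bar b [607.9  19.9 230. ]
bar f [600.4  20.4 230. ]
lip [618.6  19.2 254. ]
flare [611.6  19.7 266. ]
rear top [611.2  19.7 303. ]
front top [596.2  20.6 303. ]
```

```bash
python3 -m jog '[[0,-0.0022,0,0,50],[0,-0.0022,0.01,0,50],[0,-0.0022,0.02,0,50],[0,-0.0022,0.03,0,50],[0,-0.0022,0.03,0,50]]' ; python3 -m jog '[[0,0,0.015,0,50],[0,0,0.025,0,50],[0,0,0.03,0,50],[0,0,0.03,0,50]]'
```

```text
time: 7.85
tool_pos: [580.6, 20.9, 309.4]
tcp_rot: [-179.8, -0.0, -93.6]
ft_force: [-0.8, 0.1, -4.3]
finger_gap: 52.9
time: 8.25
tool_pos: [580.2, 20.9, 278.4]
tcp_rot: [-179.9, -0.0, -93.6]
ft_force: [0.8, -0.3, -4.5]
finger_gap: 52.9
```

```bash
python3 -m jog '[[0,0,0.003,0,50],[0,0,0.005,0,50],[0,0,0.005,0,50]]' ; python3 -m jog '[[0,0,0.001,0,50],[0,0,0.002,0,50],[0,0,0.002,0,50]]'
```

```text
time: 8.55
tool_pos: [580.2, 20.9, 273.4]
tcp_rot: [-179.9, -0.0, -93.6]
ft_force: [-1.1, -1.1, -4.8]
finger_gap: 52.7
time: 8.85
tool_pos: [580.2, 20.9, 271.5]
tcp_rot: [-179.9, -0.0, -93.6]
ft_force: [-0.3, 0.1, -3.9]
finger_gap: 52.8
```

```bash
python3 -m jog '[[0,0,0.001,0,50],[0,0,0.002,0,50],[0,0,0.002,0,50]]'
```

```text
time: 9.15
tool_pos: [580.5, 21.0, 271.3]
tcp_rot: [-179.8, -0.0, -93.6]
ft_force: [-4.1, 0.9, 5.1]
finger_gap: 52.7
```

Contact at TCP z ≈ 271, where I expected it, so the hook is seated. I'll ease up 1 mm and slide left.

```bash
python3 -m jog '[[0,0,-0.001,0,50],[-0.01,0,-0.001,0,50],[-0.025,0,-0.001,0,50],[-0.04,0,-0.001,0,50],[-0.055,0,-0.001,0,50],[-0.07,0,-0.001,0,50],[-0.07,0,-0.001,0,50]]'
python3 - <<'E'
from h import *
p=wrist('pics/w5.png')
for q in (p,r.snapshot('side')):
  for l in ['vice_jaws','lamp_hook']:
    for d in r.pinpoint(q,l)[:2]: print(l,round(d['conf'],2),np.round(d['uv'],1),atz(q,d['uv'],dict(vice_jaws=104,lamp_hook=230)[l]).round(1))
E
```

```text
time: 9.85
tool_pos: [584.8, 93.7, 272.0]
tcp_rot: [-179.8, 0.0, -93.5]
ft_force: [0.5, -0.3, -4.3]
finger_gap: 52.6
vice_jaws 0.93 [144.7 355. ] [467.4 257.3 104. ]
lamp_hook 0.86 [326.7 439.2] [483.6  96.8 230. ]
lamp_hook 0.33 [585.6 308. ] [560.1 -41.5 230. ]
vice_jaws 0.56 [217.3 386. ] [348.6 495.8 104. ]
lamp_hook 0.92 [411.6 276.2] [228.2 160.4 230. ]
lamp_hook 0.62 [374.9 284.3] [253.6 225.6 230. ]
```

View pics/w5.png

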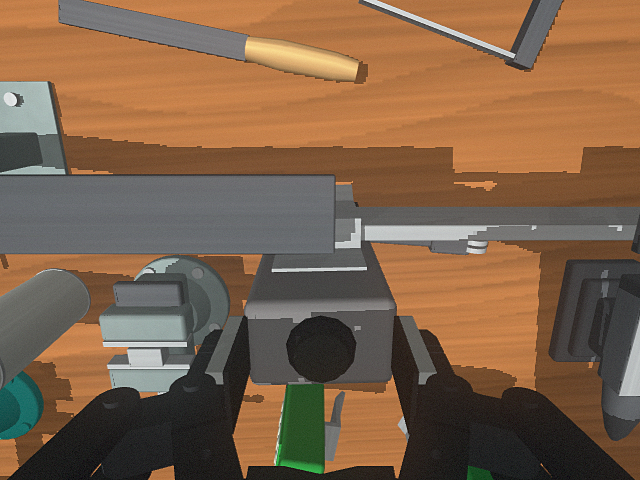

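Run:
```python
from h import *
T=r.snapshot('top')
c=cv2.resize(T['image'][235:330,195:265,::-1],None,fx=6,fy=6,interpolation=cv2.INTER_CUBIC)
w=cv2.resize(cv2.imread('pics/w3.png')[180:370,30:190],None,fx=2.4,fy=3,interpolation=cv2.INTER_CUBIC)
cv2.imwrite('pics/v.png',np.hstack([c[:570],w[:570,:380]]))
for d in r.pinpoint(T,'vice_jaws')[:2]: print(d['uv'],atz(T,d['uv'],104))
print(proj(T,[467.3,257.3,104]),r.sense()['tool_pos'])
```

```text
[231.0, 270.6] [468.78632393 255.06072398 104.        ]
[230.16734284 271.15101505] [584.97388808  90.33994263 272.29855543]
```

View pics/v.png

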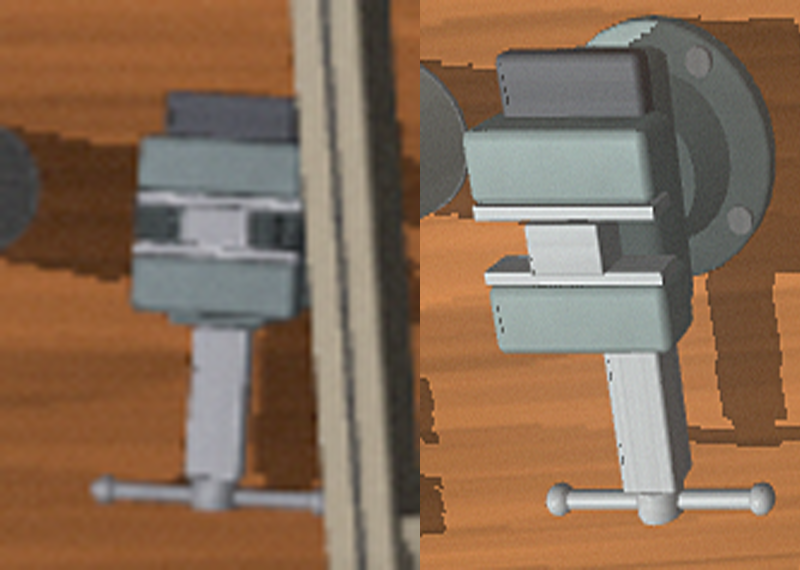

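```bash
python3 -m jog '[[-0.015,0,0,0,50],[-0.035,0,0,0,50],[-0.055,0,0,0,50],[-0.075,0,0,0,50],[-0.095,0,0,0,50],[-0.11,0,0,0,50],[-0.12,0,0,0,50],[-0.12,0,0,0,50]]'
python3 - <<'E'
from h import *
plan([594.5,247.9,271.5],-93.5)
E
```

```text
time: 11.05
tool_pos: [592.5, 211.4, 272.1]
tcp_rot: [-179.8, -0.0, -93.6]
ft_force: [-1.1, -1.6, -4.4]
finger_gap: 52.8
now [592.5 211.4 272.1] yaw -93.59 shift [-0.0366  0.0003  0.0006] turn -0.09
```

```bash
python3 -m jog '[[-0.015,0,0,0,50],[-0.03,0,0,0,50],[-0.0365,0,0,0,50],[-0.0365,0,0,0,50],[-0.0365,0,0,0,50]]'; python3 -m jog '[[0,0,0.001,0,50],[0,0,0.002,0,50],[0,0,0.002,0,50]]'
python3 - <<'E'
from h import *
p=wrist('pics/w6.png');print(r.sense()['tool_pos'])
for u in (345,):
  print('cols',[ (d['conf'],d['uv']) for d in r.pinpoint(p,'vice_jaws')[:2]])
E
```

```text
time: 11.55
tool_pos: [594.8, 247.7, 271.9]
tcp_rot: [-179.8, -0.0, -93.6]
ft_force: [0.3, -0.1, -4.4]
finger_gap: 52.7
time: 11.85
tool_pos: [595.0, 247.4, 271.3]
tcp_rot: [-179.8, -0.0, -93.6]
ft_force: [-3.7, -1.0, 4.1]
finger_gap: 53.3
[594.99939198 247.39992667 271.23391161]
cols [(0.38, [198.7, 298.5])]
```

View pics/w6.png

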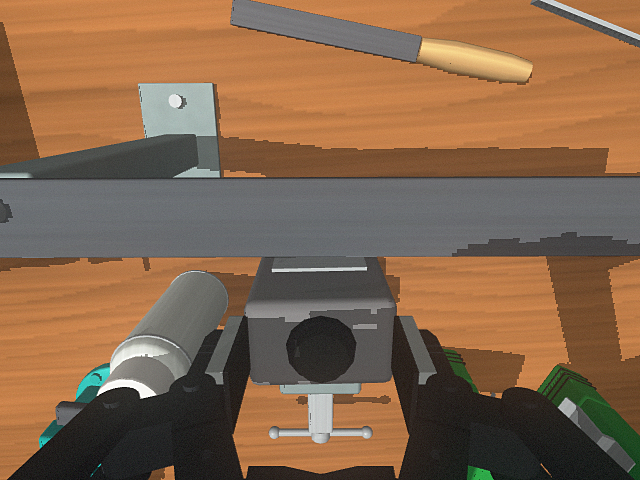

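The lamp (cols 246–393, centre 320) lines up with the vice's screw and handle (col 320). The hook is seated, with contact at z ≈ 271. I'll release it now.

```bash
python3 -m jog '[[0,0,0,0,63],[0,0,0,0,66],[0,0,0,0,70],[0,0,0,0,75],[0,0,0,0,80],[0,0,0,0,85],[0,0,0,0,85]]'; python3 -m jog '[[0,0,-0.02,0,85],[0,0,-0.05,0,85],[0,0,-0.08,0,85],[0,0,-0.1,0,60],[0,0,-0.1,0,30],[0,0,-0.1,0,0],[0,0,-0.1,0,0],[0,0,-0.1,0,0]]'
python3 - <<'E'
from h import *
p=wrist('pics/w7.png');S=r.snapshot('side')
for q in (p,S):
  for d in r.pinpoint(q,'lamp_button_top')[:3]: print(round(d['conf'],2),np.round(d['uv'],1),atz(q,d['uv'],298).round(1))
im=p['image'][150:450,190:450,::-1];s=S['image'][120:380,190:420,::-1]
cv2.imwrite('pics/rel.png',np.hstack([cv2.resize(im,(400,460)),cv2.resize(s,(400,460),interpolation=2)]))
E
```

```text
time: 12.65
tool_pos: [595.0, 247.4, 271.2]
tcp_rot: [-179.8, -0.0, -93.6]
ft_force: [-0.7, 0.3, -0.3]
finger_gap: 72.6
time: 13.45
tool_pos: [594.1, 247.3, 369.3]
tcp_rot: [-179.9, -0.1, -93.6]
ft_force: [0.2, 0.9, -0.4]
finger_gap: 0.5
0.82 [592.5 434.6] [457.5  74.5 298. ]
0.76 [317.5 271. ] [586.4 249.9 298. ]
0.64 [246.  192.3] [586.8 249.4 298. ]
0.48 [363.6 261.1] [242.  266.6 298. ]
```

View pics/rel.png

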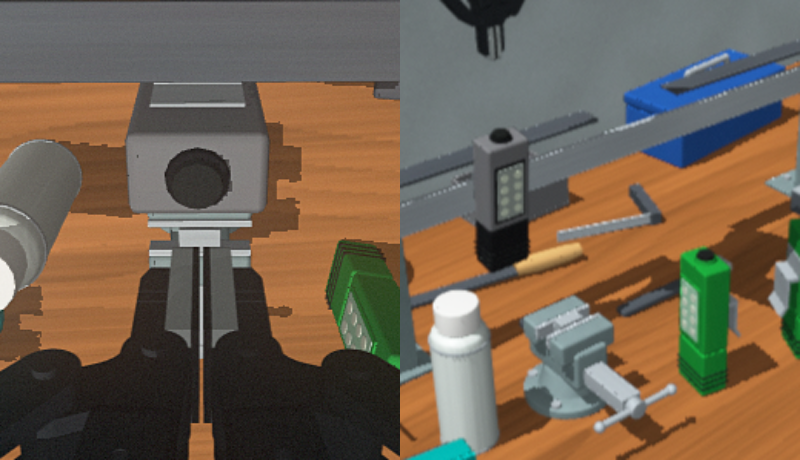

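The lamp hangs free, leaning slightly. Both cameras put the button at about (586.5, 249.5). I'll press it with the shut fingertips.

```bash
python3 -m jog '[[-0.001,0.0076,0,0,0],[-0.001,0.0076,0.02,0,0],[-0.001,0.0076,0.035,0,0],[-0.001,0.0076,0.042,0,0],[-0.001,0.0076,0.042,0,0],[-0.001,0.0076,0.042,0,0]]'; python3 -m jog '[[0,0,0.002,0,0],[0,0,0.004,0,0],[0,0,0.004,0,0]]'
```

```text
time: 14.25
tool_pos: [587.0, 248.9, 329.2]
tcp_rot: [-179.8, -0.0, -93.6]
ft_force: [0.5, -1.0, 0.5]
finger_gap: -0.1
time: 14.55
tool_pos: [587.1, 249.0, 325.4]
tcp_rot: [-179.8, -0.0, -93.6]
ft_force: [-0.9, -0.8, -0.3]
finger_gap: -0.0
```

```bash
python3 -m jog '[[0,0,0.002,0,0],[0,0,0.003,0,0],[0,0,0.003,0,0]]'; python3 -m jog '[[0,0,0.001,0,0],[0,0,0.002,0,0],[0,0,0.002,0,0]]'
```

```text
time: 14.85
tool_pos: [587.0, 248.9, 322.0]
tcp_rot: [-179.8, -0.0, -93.6]
ft_force: [0.9, 0.1, 0.7]
finger_gap: -0.1
time: 15.15
tool_pos: [587.0, 248.9, 319.8]
tcp_rot: [-179.8, -0.0, -93.6]
ft_force: [-0.6, 0.6, -0.8]
finger_gap: 0.0
```

```bash
python3 -m jog '[[0,0,0.001,0,0],[0,0,0.002,0,0],[0,0,0.002,0,0]]'; python3 -m jog '[[0,0,0.001,0,0],[0,0,0.0015,0,0],[0,0,0.0015,0,0]]'
```

```text
time: 15.45
tool_pos: [586.9, 248.8, 317.5]
tcp_rot: [-179.8, -0.0, -93.6]
ft_force: [0.3, -0.7, -0.1]
finger_gap: 0.2
time: 15.75
tool_pos: [586.8, 248.8, 315.9]
tcp_rot: [-179.8, -0.0, -93.6]
ft_force: [-0.8, -0.2, -0.7]
finger_gap: 0.2
```

Run:
```python
from h import *
S=r.snapshot('side');print(r.nose_length,r.sense()['tool_pos'],r.sense()['ft_force'])
for d in r.pinpoint(S,'lamp_button_top')[:3]: print(round(d['conf'],2),np.round(d['uv'],1))
print(proj(S,[587,249,298]),proj(S,[587,249,294]))
cv2.imwrite('pics/pr.png',cv2.resize(S['image'][130:250,190:310,::-1],None,fx=5,fy=5,interpolation=cv2.INTER_CUBIC))
```

```text
22.0 [586.85191116 248.83227007 315.95265168] [0.27734472 0.32135018 1.10491093]
0.51 [365.3 264.1]
0.48 [244.5 194. ]
0.42 [424.5 243.8]
[246.08207418 192.20901193] [246.22739591 194.04814434]
```

View pics/pr.png

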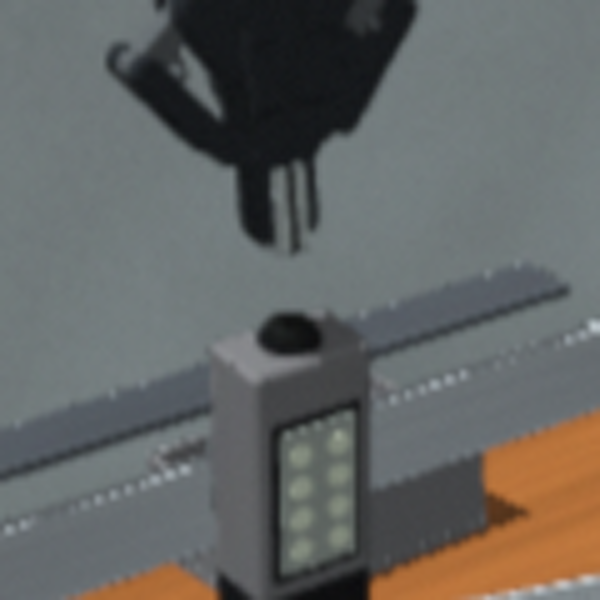

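The shut fingertips are at about (247,180) and the button top at about (248,194). That leaves roughly 25–30 mm of air, so the tips are shorter than I assumed. I'll check that in the wrist view, then keep descending on force.

```bash
python3 - <<'E'
from h import *
p=r.snapshot('wrist');cv2.imwrite('pics/w8.png',p['image'][:,:,::-1]);M=np.linalg.inv(p['tool_from_camera'])
for z in (22,10,0,-8):
  c=M@[0,11,z,1];q=p['K']@c[:3];c2=M@[0,-11,z,1];q2=p['K']@c2[:3];print(z,q[:2]/q[2],q2[:2]/q2[2])
S=r.snapshot('side');X=r.sense()['tool_pos']
print([proj(S,X+np.array([0,0,-z])).round(1) for z in (22,10,0,-8)])
E
python3 -m jog '[[0,0,0.002,0,0],[0,0,0.004,0,0],[0,0,0.004,0,0]]'
```

```text
22 [321.48729495 317.00133212] [321.51401774 273.46293726]
10 [321.55316534 330.1459678 ] [321.5842259  284.35859881]
0 [321.61455611 342.39668076] [321.64995204 294.55869125]
-8 [321.6686401  353.18930459] [321.70809079 303.58129157]
[array([246.3, 194. ]), array([245.9, 188.5]), array([245.5, 183.8]), array([245.2, 180.1])]
time: 16.25
tool_pos: [586.7, 248.8, 311.5]
tcp_rot: [-179.9, -0.1, -93.6]
ft_force: [-0.7, 0.5, -0.5]
finger_gap: -0.1
```

```bash
python3 -m jog '[[0,0,0.002,0,0],[0,0,0.004,0,0],[0,0,0.006,0,0],[0,0,0.006,0,0]]'; python3 -m jog '[[0,0,0.002,0,0],[0,0,0.004,0,0],[0,0,0.004,0,0]]'
python3 - <<'E'
from h import *
S=r.snapshot('side');g=S['image'].mean(2);print(r.sense()['tool_pos'],g[170:202,244:252].mean(1).round().astype(int).tolist())
E
```

```text
time: 16.65
tool_pos: [586.6, 248.7, 304.9]
tcp_rot: [-179.9, -0.1, -93.6]
ft_force: [-0.1, 0.5, -1.2]
finger_gap: 0.2
time: 16.95
tool_pos: [586.4, 248.7, 300.4]
tcp_rot: [-179.9, -0.1, -93.6]
ft_force: [-0.2, 0.3, 0.2]
finger_gap: 0.0
[586.4779895  248.71057677 300.64121336] [51, 71, 82, 84, 85, 89, 91, 89, 84, 82, 81, 81, 79, 78, 79, 81, 88, 96, 107, 117, 119, 115, 86, 41, 21, 19, 20, 20, 20, 21, 37, 82]
```

```bash
python3 -m jog '[[0,0,0.002,0,0],[0,0,0.004,0,0],[0,0,0.005,0,0],[0,0,0.005,0,0]]'; python3 -m jog '[[0,0,0.001,0,0],[0,0,0.002,0,0],[0,0,0.002,0,0]]'; python3 -m jog '[[0,0,0.001,0,0],[0,0,0.002,0,0],[0,0,0.002,0,0]]'
```

```text
time: 17.4
tool_pos: [586.4, 248.6, 295.3]
tcp_rot: [-179.9, -0.1, -93.6]
ft_force: [-0.1, -0.4, -0.2]
finger_gap: -0.0
time: 17.7
tool_pos: [586.3, 248.6, 293.1]
tcp_rot: [-180.0, -0.1, -93.6]
ft_force: [-0.4, -0.7, -0.1]
finger_gap: -0.3
time: 18.0
tool_pos: [586.2, 248.6, 290.9]
tcp_rot: [-180.0, -0.1, -93.6]
ft_force: [0.2, -0.6, 0.6]
finger_gap: 0.2
```

```bash
python3 -m jog '[[0,0,0.001,0,0],[0,0,0.0015,0,0],[0,0,0.0015,0,0]]'; python3 -m jog '[[0,0,0.001,0,0],[0,0,0.0015,0,0],[0,0,0.0015,0,0]]'
python3 - <<'E'
from h import *
S=r.snapshot('side');g=S['image'].mean(2);print(r.sense()['tool_pos'],g[178:206,244:252].mean(1).round().astype(int).tolist())
E
```

```text
time: 18.3
tool_pos: [586.2, 248.5, 289.1]
tcp_rot: [-180.0, -0.1, -93.6]
ft_force: [-0.5, 0.7, -1.0]
finger_gap: -0.2
time: 18.6
tool_pos: [586.1, 248.5, 287.6]
tcp_rot: [-180.0, -0.1, -93.6]
ft_force: [-0.3, -0.1, 1.0]
finger_gap: 0.3
[586.13720212 248.52364326 287.5960224 ] [78, 79, 78, 79, 82, 80, 76, 76, 76, 75, 73, 72, 71, 72, 81, 79, 54, 29, 20, 19, 19, 19, 30, 62, 90, 100, 95, 80]
```

```bash
python3 -m jog '[[0,0,0.001,0,0],[0,0,0.0015,0,0],[0,0,0.0015,0,0]]'; python3 -m jog '[[0,0,0.001,0,0],[0,0,0.0015,0,0],[0,0,0.0015,0,0]]'
```

```text
time: 18.95
tool_pos: [586.1, 248.5, 286.0]
tcp_rot: [180.0, -0.1, -93.6]
ft_force: [-0.7, -0.5, -0.5]
finger_gap: -0.3
time: 19.25
tool_pos: [586.2, 248.6, 284.7]
tcp_rot: [-180.0, -0.1, -93.6]
ft_force: [0.4, -0.1, 2.2]
finger_gap: -0.4
```

```bash
python3 -m jog '[[0,0,0.001,0,0],[0,0,0.0015,0,0],[0,0,0.0015,0,0]]'; python3 -m jog '[[0,0,0.001,0,0],[0,0,0.0015,0,0],[0,0,0.0015,0,0]]'
```

```text
time: 19.55
tool_pos: [586.3, 248.5, 283.4]
tcp_rot: [-180.0, -0.1, -93.6]
ft_force: [0.1, -0.2, 2.9]
finger_gap: -0.0
time: 19.85
tool_pos: [586.4, 248.5, 282.0]
tcp_rot: [-179.9, -0.1, -93.6]
ft_force: [-0.6, 0.3, 3.6]
finger_gap: -0.1
```

```bash
python3 -m jog '[[0,0,0.001,0,0],[0,0,0.0015,0,0],[0,0,0.0015,0,0]]'; python3 -m jog '[[0,0,0.0005,0,0],[0,0,0.001,0,0],[0,0,0.001,0,0]]'
```

```text
time: 20.15
tool_pos: [586.6, 248.6, 281.5]
tcp_rot: [-179.9, -0.1, -93.6]
ft_force: [-1.6, -0.3, 8.0]
finger_gap: -0.3
time: 20.45
tool_pos: [586.6, 248.6, 281.5]
tcp_rot: [-179.8, -0.1, -93.6]
ft_force: [-3.4, -1.3, 7.6]
finger_gap: 0.0
```

The force followed the spring to about 3.6 N, then jumped to 8 N with no more travel, so the button bottomed out. I'll retract and check.

```bash
python3 -m jog '[[0,0,-0.005,0,0],[0,0,-0.02,0,0],[0,0,-0.05,0,0],[0,0,-0.09,0,0],[0,0,-0.12,0,0],[0,0,-0.13,0,0],[0,0,-0.13,0,0],[0,0,-0.13,0,0]]'
python3 - <<'E'
from h import *
S=r.snapshot('side');p=wrist('pics/w9.png')
cv2.imwrite('pics/s9.png',S['image'][:,:,::-1])
for l,z in(('lamp_button_top',298),('lamp_hook',230),('lamp_center',205)):
  for q in (S,p):
    print(l,[(round(d['conf'],2),np.round(d['uv'],1),atz(q,d['uv'],z).round(0)[:2]) for d in r.pinpoint(q,l)[:3]])
# before-press crop pr.png (190,130 x5) vs now, panel at crop (280-350,415-575)
old=cv2.imread('pics/pr.png');now=cv2.resize(S['image'][130:250,190:310,::-1],None,fx=5,fy=5,interpolation=cv2.INTER_CUBIC)
for im in(old,now): print('panel bgr',im[425:570,285:350].reshape(-1,3).mean(0).round(),im[425:570,285:350].max())
a=old[300:].astype(int);b=now[300:].astype(int);d=abs(a-b).max(2);print('changed bbox',[ (v.min(),v.max()) for v in np.where(d>40)] if (d>40).any() else None)
b0=cv2.imread('pics/side0.png')
for n,box in dict(spray=(200,280,250,380),green1=(348,258,387,342),green2=(406,240,437,321)).items():
  l,t,R,B=box;print(n,abs(b0[t:B,l:R].astype(int)-S['image'][t:B,l:R,::-1]).max(2).mean().round(1))
E
```

```text
time: 21.25
tool_pos: [586.1, 248.8, 410.0]
tcp_rot: [-179.9, -0.1, -93.6]
ft_force: [-0.5, 0.4, -0.2]
finger_gap: -0.2
lamp_button_top [(0.49, array([425.2, 243.4]), array([212., 150.])), (0.42, array([245.5, 193.1]), array([584., 252.])), (0.39, array([363.4, 262.3]), array([240., 270.]))]
lamp_button_top [(0.73, array([319.8, 235.4]), array([587., 249.])), (0.67, array([443.7, 381.7]), array([467., 164.])), (0.62, array([573.5, 400.3]), array([443.,  65.]))]
lamp_hook [(0.88, array([410.5, 275.9]), array([230., 161.])), (0.87, array([242.6, 217.1]), array([616., 243.]))]
lamp_hook [(0.96, array([526.5, 355.5]), array([438.,  68.])), (0.65, array([449.2, 347.7]), array([451., 140.])), (0.61, array([319.5, 175.7]), array([615., 248.]))]
lamp_center [(0.87, array([424.3, 278.7]), array([232., 119.])), (0.73, array([248.8, 232.1]), array([593., 246.])), (0.73, array([363.1, 301.8]), array([256., 251.]))]
lamp_center [(0.66, array([534.6, 357.3]), array([418.,  47.])), (0.56, array([425.5, 332.6]), array([453., 155.]))]
panel bgr [104. 111. 104.] 160
panel bgr [102. 109. 102.] 157
changed bbox [(np.int64(15), np.int64(56)), (np.int64(315), np.int64(553))]
spray 7.5
green1 14.9
green2 13.4
```

Run:
```python
from h import *
S=r.snapshot('side');p=wrist()
print('hook tri',tri([(S,(242.6,217.1)),(p,(319.5,175.7))]).round(1),'button tri',tri([(S,(245.5,193.1)),(p,(319.8,235.4))]).round(1))
a=cv2.imread('pics/side0.png');b=S['image'][:,:,::-1].copy()
def g(im):
  i=im.astype(int);m=((i[:,:,1]>i[:,:,2]+50)&(i[:,:,1]>i[:,:,0]+50)).astype(np.uint8)
  return [ (x[:5].tolist(),c.round(1).tolist()) for x,c in zip(*cv2.connectedComponentsWithStats(m)[2:]) if 200<x[4]<1e4]
print(g(a));print(g(b))
for n,(l,t,R,B) in dict(spray=(205,282,248,378),dresser=(312,275,352,300),file=(200,255,300,295),square=(275,220,345,258)).items():
  A,Bm=[cv2.cvtColor(np.ascontiguousarray(x[t:B,l:R]),6).astype(np.float32) for x in(a,b)];print(n,cv2.phaseCorrelate(A,Bm,cv2.createHanningWindow(A.shape[::-1],5)))
print(r.sense()['ft_force'].round(1) if hasattr(r.sense()['ft_force'],'round') else r.sense()['ft_force'])
```

```text
hook tri [614.6 246.3 231.2] button tri [586.8 250.  296.6]
[([414, 243, 24, 70, 1162], [425.9, 276.9]), ([351, 259, 29, 77, 1459], [365.8, 297.0])]
[([415, 248, 24, 67, 1108], [426.3, 279.8]), ([351, 260, 29, 83, 1539], [365.5, 299.0])]
spray ((0.5664928052674547, 0.04617723320789224), 0.9859393324013109)
dresser ((-0.16772948780747754, 0.3058321571560487), 0.6370384216308593)
file ((0.25117032660627814, 0.13871907993522115), 0.6395541467666626)
square ((-0.03728204820949088, -0.07066849521855545), 0.9808376795715756)
[-1.3 -0.3  0. ]
```

```bash
python3 -c "
from bench import r
print(r.hand_in(), r.sense()['time'])"
```

```text
the job is handed in; nothing more can be done
the job is handed in; nothing more can be done
```

The grey lamp hangs on the rail with its light panel facing the robot, in line with the grey vice's screw, and its button has been pressed. I handed the job in at about 21 s. I hooked it on in the middle gap, slid it left under the strip, let it go and then pressed the button.

**Last checks that agreed**
- **Hook height:** it triangulates at z ≈ 231 against the bar's top edge at 230. The seating contact on the bar came at the expected height.
- **Line with the screw:** the lamp and the vice's screw and handle were in the same image column just before release. Afterwards, lamp_hook at y ≈ 246 matched my target of 246.5, within about 2 mm.
- **Button:** the force rose like the spring to 3.6 N, then reached 8 N with no more travel, so it went fully in.
- **Loose things:** the file, try square and dresser moved under about 0.3 px in the side view, and the spray can 0.6 px. The green lamps stayed within a few pixels, which I put down to shadow. I did not check the oil tin.
- **Robot:** it was about 110 mm clear of the lamp and touching nothing.

**Checks that failed or disagreed**
- **Lamp on:** the light panel did not look brighter after the press, so "on" rests only on the button's travel.
- **Hook position on the bar:** the network put the hook about 3–4 mm in front of the bar's fitted middle plane. The limit is 3 mm, and I took the difference as measurement error.
- **Fingertip length:** shut, the fingertips contacted much later than the stated length implies. I pressed by force instead.
- **Last two pictures:** the viewing limit was used up, so the checks after the press are by numbers only.

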